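Start the brass wing screw square with the forked driver

ROBOT

A 7-joint arm with a two-finger parallel gripper is mounted at the origin on a cart in front of the work surface, level with it; the furniture and walls round the work are solid. World frame = base frame: x ahead of the robot, y to its left, z up, the work surface at z = 0. Lengths are in m, angles in degrees, forces in N, time in s.
With the tool pointing down it reaches from about 0.35 to 0.9 m from the base axis. Payload 7.2 kg.
Tool frame: the origin (TCP) lies at the very end of the fingers, on their centre line; the grasp point (between the pads) lies env.hold_point_z behind it (env.hold_point_z is the distance from the TCP to the grasp point, in m); z points along the fingers, y is the line along which they close (so a half turn about z gives the same grasp; the last joint's range is limited). The gripper opens to 88 mm and grips with 3 to 60 N. Pads are 20 mm wide; open, the fingers measure 115 mm over their backs; the gripper's body (75 mm by 178 mm) begins 61 mm behind the grasp point.
Start: joints at [-73.235, 23.554, -0.728, 91.456, 0.321, 64.991, -4.71], TCP at [0.221, 0.585, 0.223] pointing down, gripper open.
Joint ranges: [-169.25, 169.25], [-16.82, 113.86], [-84.01, 82.57], [7.8, 145.47], [-59.2, 239.2], [7.22, 106.19], [-163.78, 163.78]. Speed limits (degrees/s): [136.94, 136.94, 172.46, 172.46, 180, 180, 180].

INTERFACE

Orientations are given as a 3x3 rotation matrix whose columns are the frame's x, y, z axes.
In Python, from bench import env gives the robot as it stands.
- The arm moves only by the tool move_arm, never from a script. Its argument "moves" is a list of rows, each a list of 7 numbers: the shift along the tool's x, y, z in m, then the turn, a rotation vector about the tool's x, y, z in degrees, then the finger opening in m, from 0 to 0.0878. In form: [[dx, dy, dz, rx, ry, rz, gripper], ...]. A call has 1 to 20 rows; each row shifts and turns the commanded pose from where the row before left it, along the tool's axes as they then stand; what a row does not reach is not made up. A row lasts 1/12 s, in which the tool goes at most 41.7 mm and 7.16 degrees, less where a joint would pass 70% of its speed; a pose out of reach is approached as far as the arm can. A call with a gripper value outside its range is refused whole. The fingers move at their own pace and stop on an object; "grip_force" is the grip in N (left out, the last holds). Time passes only in rows, so rows that do not move let the fingers close. It gives the time, the measured TCP pose, the force, the opening and the grip force at its end, in the units of the state.
- env.sense(): the state, without advancing time (a new reading comes with each control period).
- env.get_image(name): name is "scene" or "top" or "wrist"; returns a dict with "img" (480x640x3 uint8, red, green, blue), "fx", "fy", "cx", "cy" (pixels), "extrinsics" (4x4, takes a point from camera to world coordinates); the wrist camera has in their place "T_tool_cam" (4x4, takes a point from camera to tool coordinates, whose origin is the TCP and whose axes are the flange's). Camera axes: x right, y down, z forward; pixel columns grow to the right and rows downward; lengths in m; the calibration is good to about 2 mm. A picture is of the moment at which its call begins: read the wrist's pose just before it. There is no depth.
- env.hand_in(): hands the job in; it is judged then, once.
The state is a dict: "clock": time; "joint_pos": joint angles; "qd": joint speeds; "joint_torque": joint torques, N m; "tcp_pos": TCP position; "tool_rot": TCP orientation; "force": force on the tool from outside, world axes, zero at the start; "moment": the same for the moment, N m; "opening": finger opening in m; "grip_force": force on a finger pad.
Only numpy, scipy, OpenCV 4.12 (cv2) and the standard library are available. Lean on these libraries where they do the work, as an engineer would, in place of code of your own. Each camera call takes 0.05 s, during which the arm holds its last target. There are 200 camera calls.

TASK

Start the brass wing-headed screw in its pine block: set the forked driver (orange handle) down square over the screw, its prongs astride the wings and its feet resting on the washer plate, and only then turn it clockwise (seen from above) until the screw itself has turned by at least 30 degrees. Let go and leave the driver standing upright on the screw. Leave the blue-handled driver standing where it is; it belongs to the hex screw.

Things in the scene. Friction and masses are not known exactly. Their poses are not given: they have to be found in the camera images.
- fork_driver_grip (a point): Centre of the forked driver's orange handle (22 mm thick along its y: grip across this; 40 wide in x, 50 tall), 69 mm above its feet; loose, 0.22 kg, 94 mm tall, upright on the bench. z up its axis. Under a collar two steel prongs (36 mm in x, to 22 mm out in y) leave an open-ended slot along x: 18 mm wide, flaring to 26 at the feet, 28 deep. A half turn about z gives the same tool.
- wing_seat (a point): On the brass wing screw's axis, at the face of the steel washer plate (72 mm across) where the driver's feet rest, 33 mm above the bench; turns with the screw. z up, x along the wings: an upright blade of two round ears, 40 mm long, 6 thick, top 20 mm above this point; hub 8 mm. Fixed pine block 100x90x30 mm. A like block holds a dark hex screw, not to be worked.
- wing_screw (a joint): Screw angle, rad: 0 at start, grows clockwise from above, stop at 2.2. Light friction (0.08 N m), stays where left, does not noticeably sink. With slot and wings in line the driver turns freely about 0.35 rad (20 degrees) before its prongs push the wings, so it must turn that much more than the screw: about 1.1 rad in all is ample.
- hex_driver_grip (a point): Centre of the other driver's blue handle: loose, upright on the bench, same handle and height, but a round steel socket 38 mm across in place of prongs, which does not fit over the wings. Left alone.
Mind the look-alikes: they are no part of the job. What is shaped like the part that bears fork_driver_grip but pink, red or turquoise is not meant.

How it is judged (in metres and radians):
On the way, in this order (a step that is already met when the one before it is completed fails the run):
1. the forked driver stands square over the wing screw, seated on the washer plate, before the screw is turned (horizontal distance between fork_driver_grip and wing_seat below 0.014 m and angle between fork_driver_grip's own z axis and vertical below 0.18 rad and z of fork_driver_grip in the frame of wing_seat below 0.076 m and value of joint wing_screw below 0.25 rad), for 0.2 s.
2. the screw has been turned clockwise with the driver square on it (horizontal distance between fork_driver_grip and wing_seat below 0.014 m and angle between fork_driver_grip's own z axis and vertical below 0.18 rad and z of fork_driver_grip in the frame of wing_seat below 0.076 m and value of joint wing_screw above 0.45 rad), for 0.2 s.
At the end, for the whole second after the job is handed in: Screw turned clockwise by over 0.45 rad (30 degrees is asked); forked driver let go and standing on it: axis within 14 mm of the screw's, upright within 10 degrees, handle centre under 76 mm above the washer plate (feet within 7 mm of it). Blue driver within 30 mm of where it stood (all of step 2 and distance of hex_driver_grip from where it was at the start of the episode below 0.03 m); the robot touches nothing.
It fails at once if the screw is turned (past 0.25 rad) while the forked driver is not standing square and seated on it (value of joint wing_screw above 0.25 rad and (horizontal distance between fork_driver_grip and wing_seat above 0.018 m or angle between fork_driver_grip's own z axis and vertical above 0.25 rad or z of fork_driver_grip in the frame of wing_seat above 0.08 m)).
It fails at once if the blue driver is moved or knocked over (distance of hex_driver_grip from where it was at the start of the episode above 0.03 m or angle between hex_driver_grip's own z axis and vertical above 0.4 rad).
It also fails if it takes over 45 s, if anything falls off the work surface, if the arm or the gripper's body presses on something with over 40 N, if the wrist force passes 120 N, or if a joint passes its speed limit or range.

## Working session

There is one attempt and no reset: what is moved stays moved. The work goes in short steps, Python scripts to look and compute and a tool call to move; the robot and the scene stay as the last step left them, time stands still between calls to the robot, and variables do not carry over. Pictures are saved under pics/ and viewed, at most 10 in all, crops included, and the job is handed in when it is done.

Besides the shell and the picture viewer there is one more tool, called after "Request:" as name(argument=value, ...) on one line, values as JSON. move_arm: Moves the arm, as the interface text tells. Its arguments: {"type":"object","properties":{"moves":{"type":"array"},"grip_force":{"type":"number"}},"required":["moves"]}

```bash
mkdir -p pics
cat > h.py <<'E'
import numpy as np, cv2
from bench import env
def save(n,img): cv2.imwrite('pics/'+n+'.png',img[:,:,::-1])
def ray(c,u,v,z,T=None):
    T=c['extrinsics'] if T is None else T
    T=np.array(T); d=T[:3,:3]@np.array([(u-c['cx'])/c['fx'],(v-c['cy'])/c['fy'],1.]); o=T[:3,3]
    return o+d*(z-o[2])/d[2]
def proj(c,p,T=None):
    T=np.array(c['extrinsics'] if T is None else T); q=T[:3,:3].T@(np.array(p)-T[:3,3]); return np.array([c['fx']*q[0]/q[2]+c['cx'],c['fy']*q[1]/q[2]+c['cy']])
def wristT(c,s):
    T=np.eye(4);T[:3,:3]=s['tool_rot'];T[:3,3]=s['tcp_pos'];return T@np.array(c['T_tool_cam'])
E
python3 - <<'E'
from h import *
s=env.sense();print(s['clock'],s['tcp_pos'],s['tool_rot'],env.hold_point_z)
for n in('top','scene'):
    c=env.get_image(n);save(n,c['img']);print(n,c['fx'],c['cx'],c['cy'],c['extrinsics'])
    np.save(n+'.npy',c,allow_pickle=True)
E
```

```text
0.0 [0.22050119 0.58427888 0.22181706] [[-9.35634399e-01  3.52970368e-01 -4.36792111e-04]
 [ 3.52970615e-01  9.35633168e-01 -1.52321936e-03]
 [-1.28974111e-04 -1.57935121e-03 -9.99998745e-01]] 0.0187
top 533.0561195656403 318.3293509762093 241.46453654526363 [[ 0.02021124 -0.99445039  0.10324691  0.42247546]
 [-0.9996553  -0.01836958  0.01875737  0.18267683]
 [-0.01675667 -0.10359043 -0.99447888  1.06010892]
 [ 0.          0.          0.          1.        ]]
scene 548.5878393253852 315.02160661560214 238.00368558174765 [[ 0.84205557 -0.40084481  0.36092361  0.07269137]
 [-0.53905706 -0.60184662  0.58923521 -0.5001769 ]
 [-0.01897122 -0.69072721 -0.72286652  0.92139119]
 [ 0.          0.          0.          1.        ]]
```

View pics/top.png

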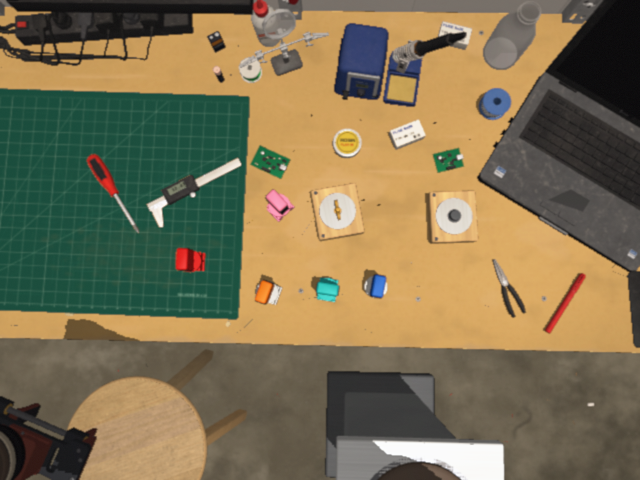

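View pics/scene.png

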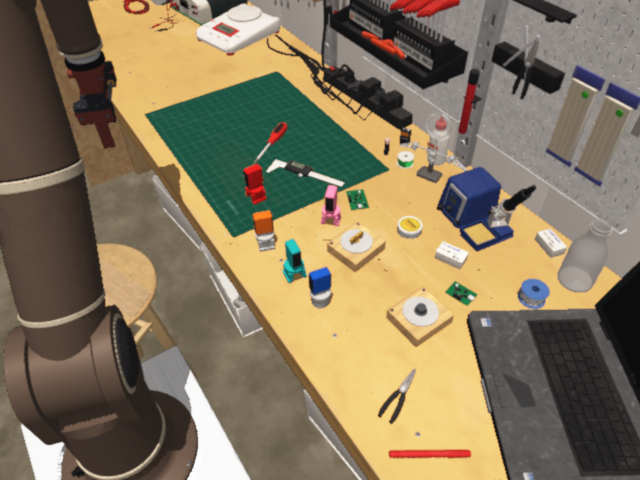

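Top view: candidates for the forked driver are orange (267,291), turquoise (327,289), pink (279,204), red (190,260) and blue (377,286, hex driver). Only the orange one fits. The wing screw is at (338,211) and the hex screw at (454,215).

Run:
```python
from h import *
c=np.load('top.npy',allow_pickle=True).item()
img=c['img'];hsv=cv2.cvtColor(img,cv2.COLOR_RGB2HSV)
a=cv2.resize(img[265:315,240:300],(480,400),interpolation=2);b=cv2.resize(img[180:245,305:370],(400,400),interpolation=2)
save('crop',np.hstack([a[:,:400],b]))
def blob(m,x0,y0,x1,y1):
    k=np.zeros_like(m);k[y0:y1,x0:x1]=m[y0:y1,x0:x1];p=cv2.findNonZero(k);return p[:,0].astype(float)
m=cv2.inRange(hsv,(5,170,150),(16,255,255));p=blob(m,245,270,300,315)
print('orange',len(p),p.mean(0),p.min(0),p.max(0))
def rect(p,z):
    w=np.array([ray(c,u,v,z)[:2] for u,v in p],np.float32);return w.mean(0),cv2.minAreaRect(w)
print(rect(p,.094),rect(p,.08))
m=cv2.inRange(hsv,(10,110,60),(30,255,255));p=blob(m,327,198,349,226)
print('wing',len(p),p.mean(0));
w=np.array([ray(c,u,v,.046)[:2] for u,v in p],np.float32);print(w.mean(0),cv2.minAreaRect(w),cv2.fitLine(w,2,0,.01,.01).ravel())
m=cv2.inRange(hsv,(0,0,150),(180,60,255));p=blob(m,312,185,365,238);print('plate',cv2.minEnclosingCircle(p.astype(np.float32)));print(ray(c,*cv2.minEnclosingCircle(p.astype(np.float32))[0],.033))
```

```text
orange 256 [263.1015625 291.828125 ] [255. 281.] [271. 303.]
(array([0.4294223 , 0.29888597], dtype=float32), ((0.4294551610946655, 0.2988662123680115), (0.021571533754467964, 0.039112940430641174), 71.6627197265625)) (array([0.42952293, 0.30056995], dtype=float32), ((0.42955633997917175, 0.3005499243736267), (0.021884102374315262, 0.039679743349552155), 71.6627426147461))
wing 66 [337.04545455 209.37878788]
[0.5904855  0.16705309] ((0.5912151336669922, 0.16683392226696014), (0.011677778325974941, 0.03441517800092697), 84.71833801269531) [0.9822051 0.1878116 0.5904854 0.1670531]
plate ((337.0142822265625, 210.5), 18.187034606933594)
[0.59042045 0.16687536 0.033     ]
```

View pics/crop.png

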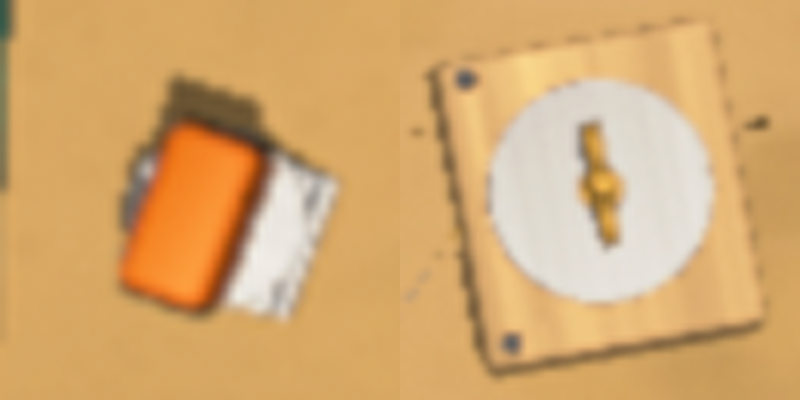

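The crop confirms the orange handle sits over a forked steel foot, with its long axis about -18° in the world. The brass wing lies at about +9 to 10°, on the plate centred at (0.590, 0.167). I'll move above the driver and look with the wrist camera.

Request:
move_arm(moves=[[-0.0211, -0.0138, 0.0015, 0, 0, -0.2, 0.0878], [-0.0211, -0.0138, 0.0015, 0, 0, -0.2, 0.0878], [-0.0211, -0.0138, 0.0015, 0, 0, -0.2, 0.0878], [-0.0211, -0.0138, 0.0015, 0, 0, -0.2, 0.0878], [-0.0211, -0.0138, 0.0015, 0, 0, -0.2, 0.0878], [-0.0211, -0.0138, 0.0015, 0, 0, -0.2, 0.0878], [-0.0211, -0.0138, 0.0015, 0, 0, -0.2, 0.0878], [-0.0211, -0.0138, 0.0015, 0, 0, -0.2, 0.0878], [-0.0211, -0.0138, 0.0015, 0, 0, -0.2, 0.0878], [-0.0211, -0.0138, 0.0015, 0, 0, -0.2, 0.0878], [-0.0211, -0.0138, 0.0015, 0, 0, -0.2, 0.0878], [-0.0211, -0.0138, 0.0015, 0, 0, -0.2, 0.0878], [-0.0211, -0.0138, 0.0015, 0, 0, 0, 0.0878], [-0.0211, -0.0138, 0.0015, 0, 0, 0, 0.0878], [0, 0, 0, 0, 0, 0, 0.0878], [0, 0, 0, 0, 0, 0, 0.0878]])

```text
clock: 1.43
tcp_pos: [0.4358, 0.3031, 0.2013]
tool_rot: [[-0.949, 0.317, -0.0], [0.317, 0.949, -0.001], [0.0, -0.001, -1.0]]
force: [-0.9, 0.1, -0.1]
opening: 0.0877
grip_force: 0.0
```

```bash
cat > w.py <<'E'
from h import *
import sys
s=env.sense();c=env.get_image('wrist');T=wristT(c,s);save(sys.argv[1],c['img'])
print(s['tcp_pos'],np.degrees(np.arctan2(s['tool_rot'][1][1],s['tool_rot'][0][1])))
hsv=cv2.cvtColor(c['img'],cv2.COLOR_RGB2HSV)
m=cv2.inRange(hsv,(5,170,150),(16,255,255));n,l,st,ce=cv2.connectedComponentsWithStats(m);i=1+np.argmax(st[1:,4])
p=cv2.findNonZero((l==i).astype(np.uint8))[:,0]
print(st[i],'cam',T[:3,3])
w=np.array([ray(c,u,v,.094,T)[:2] for u,v in p],np.float32);print(cv2.minAreaRect(w))
E
python3 w.py w1
```

```text
[0.43577116 0.30312902 0.20134814] 71.5461042051819
[296 206  24  46 759] cam [0.36355608 0.3265288  0.36245436]
((0.42672884464263916, 0.2994188070297241), (0.016711989417672157, 0.033881548792123795), 71.5355224609375)
```

View pics/w1.png

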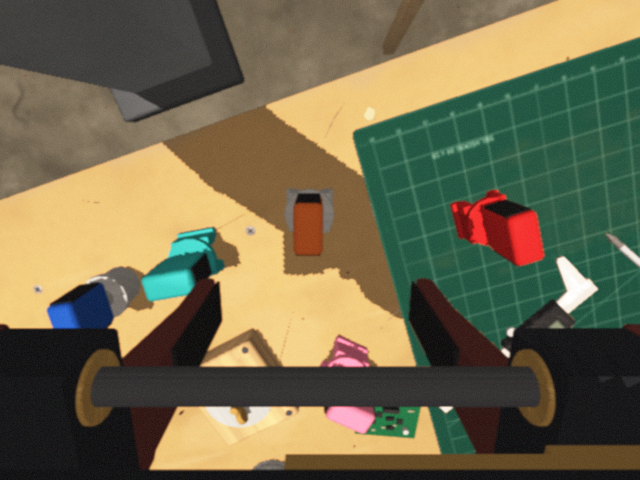

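The wrist view shows the orange driver upright with its handle top at (308,230), squared with the gripper. I'll descend and grip.

Request:
move_arm(moves=[[0.0021, -0.002, 0.01, 0, 0, 0, 0.0878], [0.0021, -0.002, 0.01, 0, 0, 0, 0.0878], [0.0021, -0.0019, 0.01, 0, 0, 0, 0.0878], [0, 0, 0.012, 0, 0, 0, 0.0878], [0, 0, 0.012, 0, 0, 0, 0.0878], [0, 0, 0.012, 0, 0, 0, 0.0878], [0, 0, 0.012, 0, 0, 0, 0.0878], [0, 0, 0.012, 0, 0, 0, 0.0878], [0, 0, 0.012, 0, 0, 0, 0.0878], [0, 0, 0.012, 0, 0, 0, 0.0878], [0, 0, 0.012, 0, 0, 0, 0.0878], [0, 0, 0.012, 0, 0, 0, 0.0878], [0, 0, 0.0105, 0, 0, 0, 0.0878], [0, 0, 0, 0, 0, 0, 0.0878]])

```text
clock: 2.65
tcp_pos: [0.4253, 0.3002, 0.0505]
tool_rot: [[-0.95, 0.312, -0.003], [0.312, 0.95, -0.003], [0.002, -0.003, -1.0]]
force: [0.4, -0.1, 0.3]
opening: 0.0882
grip_force: 0.0
```

Request:
move_arm(moves=[[0, 0, 0, 0, 0, 0, 0.05], [0, 0, 0, 0, 0, 0, 0.03], [0, 0, 0, 0, 0, 0, 0.015], [0, 0, 0, 0, 0, 0, 0.015], [0, 0, 0, 0, 0, 0, 0.015], [0, 0, 0, 0, 0, 0, 0.015], [0, 0, 0, 0, 0, 0, 0.015], [0, 0, 0, 0, 0, 0, 0.015]], grip_force=35)

```text
clock: 3.32
tcp_pos: [0.4274, 0.3009, 0.0533]
tool_rot: [[-0.95, 0.314, 0.0], [0.314, 0.95, 0.0], [-0.0, 0.0, -1.0]]
force: [-0.6, -0.2, -1.2]
opening: 0.0382
grip_force: 0.0
```

Request:
move_arm(moves=[[0, 0, 0, 0, 0, 0, 0.015], [0, 0, 0, 0, 0, 0, 0.015], [0, 0, 0, 0, 0, 0, 0.015], [0, 0, 0, 0, 0, 0, 0.015], [0, 0, 0, 0, 0, 0, 0.015], [0, 0, 0, 0, 0, 0, 0.015], [0, 0, 0, 0, 0, 0, 0.015], [0, 0, 0, 0, 0, 0, 0.015]])

```text
clock: 3.98
tcp_pos: [0.4272, 0.3008, 0.0531]
tool_rot: [[-0.95, 0.313, -0.0], [0.313, 0.95, -0.0], [0.0, -0.0, -1.0]]
force: [-0.6, -0.9, -1.0]
opening: 0.0218
grip_force: 35.0
```

Request:
move_arm(moves=[[0, 0, -0.005, 0, 0, 0, 0.015], [0, 0, -0.01, 0, 0, 0, 0.015], [0, 0, -0.015, 0, 0, 0, 0.015], [0, 0, -0.015, 0, 0, 0, 0.015], [0, 0, -0.015, 0, 0, 0, 0.015], [0, 0, -0.015, 0, 0, 0, 0.015], [0, 0, -0.015, 0, 0, 0, 0.015], [0, 0, -0.015, 0, 0, 0, 0.015], [0, 0, -0.015, 0, 0, 0, 0.015], [0, 0, -0.01, 0, 0, 0, 0.015], [0, 0, -0.005, 0, 0, 0, 0.015], [0, 0, 0, 0, 0, 0, 0.015]])

```text
clock: 4.98
tcp_pos: [0.4278, 0.3012, 0.1895]
tool_rot: [[-0.95, 0.314, 0.002], [0.314, 0.95, 0.002], [-0.001, 0.002, -1.0]]
force: [0.2, -0.2, -2.7]
opening: 0.0226
grip_force: 35.0
```

Request:
move_arm(moves=[[-0.0109, -0.002, 0, 0, 0, 0, 0.015], [-0.0209, -0.004, 0, 0, 0, 0, 0.015], [-0.0209, -0.004, 0, 0, 0, 0, 0.015], [-0.0209, -0.004, 0, 0, 0, 0, 0.015], [-0.0209, -0.004, 0, 0, 0, 0, 0.015], [-0.0209, -0.004, 0, 0, 0, 0, 0.015], [-0.0209, -0.004, 0, 0, 0, 0, 0.015], [-0.0209, -0.004, 0, 0, 0, 0, 0.015], [-0.0209, -0.004, 0, 0, 0, 0, 0.015], [-0.0209, -0.004, 0, 0, 0, 0, 0.015], [-0.0209, -0.004, 0, 0, 0, 0, 0.015], [-0.0209, -0.004, 0, 0, 0, 0, 0.015], [-0.0109, -0.002, 0, 0, 0, 0, 0.015], [0, 0, 0, 0, 0, 0, 0.015], [0, 0, 0, 0, 0, 0, 0.015]])

```text
clock: 6.23
tcp_pos: [0.6509, 0.1757, 0.1868]
tool_rot: [[-0.949, 0.315, -0.002], [0.315, 0.949, -0.001], [0.002, -0.001, -1.0]]
force: [0.1, 0.5, -2.3]
opening: 0.0217
grip_force: 35.0
```

Request:
move_arm(moves=[[0, 0, 0, 0, 0, -4, 0.015], [0, 0, 0, 0, 0, -4, 0.015], [0, 0, 0, 0, 0, -4, 0.015], [0, 0, 0, 0, 0, -4, 0.015], [0, 0, 0, 0, 0, -4, 0.015], [0, 0, 0, 0, 0, -4, 0.015], [0, 0, 0, 0, 0, -4, 0.015], [0, 0, 0, 0, 0, 0, 0.015], [0, 0, 0, 0, 0, 0, 0.015], [0, 0, 0, 0, 0, 0, 0.015], [0, 0, 0, 0, 0, 0, 0.015]])

```text
clock: 7.15
tcp_pos: [0.6509, 0.1768, 0.1881]
tool_rot: [[-0.986, -0.168, -0.0], [-0.168, 0.986, 0.0], [0.0, 0.0, -1.0]]
force: [0.1, -0.2, -2.4]
opening: 0.0218
grip_force: 35.0
```

```bash
python3 w.py w2
```

```text
[0.65090868 0.17679002 0.18811904] 99.67104215962785Traceback (most recent call last):
  File "w.py", line 6, in <module>
    m=cv2.inRange(hsv,(5,170,150),(16,255,255));n,l,st,ce=cv2.connectedComponentsWithStats(m);i=1+np.argmax(st[1:,4])
                                                                                                  ~~~~~~~~~^^^^^^^^^^
    return _wrapfunc(a, 'argmax', axis=axis, out=out, **kwds)
    return bound(*args, **kwds)
ValueError: attempt to get argmax of an empty sequence
```

View pics/w2.png

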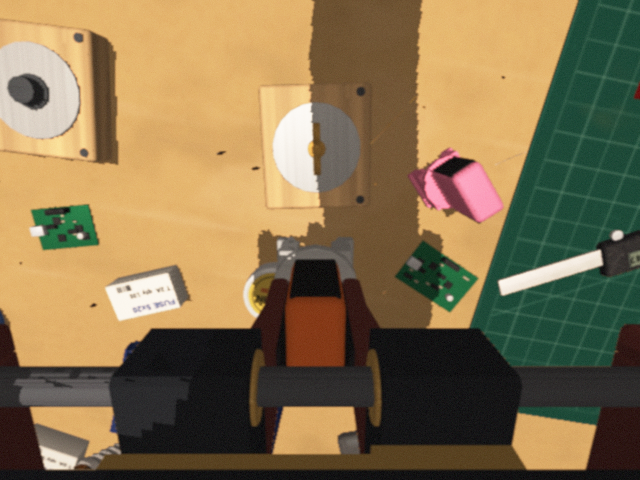

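The wrist view shows the plate at about (316,147), with the blade running nearly straight up and down the picture, (317,122) to (317,174). It lines up with the driver, whose prong tips are at (287,247) and (343,247).

Run:
```python
from h import *
s=env.sense();c=env.get_image('wrist');T=wristT(c,s);R=np.array(s['tool_rot'])
hsv=cv2.cvtColor(c['img'],cv2.COLOR_RGB2HSV)
m=cv2.inRange(hsv,(0,0,50),(180,60,255));k=np.zeros_like(m);k[95:200,266:366]=m[95:200,266:366]
k=cv2.morphologyEx(k,cv2.MORPH_OPEN,np.ones((5,5)))
p=cv2.findNonZero(k);(e,r)=cv2.minEnclosingCircle(p);w=ray(c,*e,.033,T)
print('plate',e,r,cv2.boundingRect(p),w,'tool',R.T@(w-s['tcp_pos']))
m=cv2.inRange(hsv,(8,120,40),(30,255,255));k=np.zeros_like(m);k[115:182,305:330]=m[115:182,305:330]
p=cv2.findNonZero(k);print(len(p),cv2.boundingRect(p))
w=np.array([ray(c,u,v,.046,T) for u,v in p[:,0]]);t=(w-s['tcp_pos'])@R
print('blade tool',t.mean(0),t.min(0),t.max(0),'angle',cv2.fitLine(t[:,:2].astype(np.float32),2,0,.01,.01).ravel())
print([R.T@(ray(c,u,247,.1881-.0531,T)-s['tcp_pos']) for u in(287,343)])
```

```text
plate (315.48455810546875, 146.70965576171875) 44.78792190551758 (273, 103, 87, 89) [0.58775036 0.16547467 0.033     ] tool [ 0.06422775 -0.00037532  0.15513195]
414 (309, 123, 16, 52)
blade tool [0.06355657 0.00053365 0.14213187] [ 0.04372992 -0.0054366   0.14212901] [0.08231387 0.006252   0.1421346 ] angle [ 9.9959826e-01 -2.8342225e-02  6.3556574e-02  5.3364673e-04]
[array([ 0.01057993, -0.01728046,  0.05312374]), array([0.01057227, 0.0157953 , 0.05312453])]
```

Request:
move_arm(moves=[[0.008, 0, 0, 0, 0, -0.5, 0.015], [0.011, 0, 0, 0, 0, -0.5, 0.015], [0.011, 0, 0, 0, 0, 0, 0.015], [0.011, 0, 0, 0, 0, 0, 0.015], [0.011, 0, 0, 0, 0, 0, 0.015], [0.008, 0, 0, 0, 0, 0, 0.015], [0.003, 0, 0, 0, 0, 0, 0.015], [0, 0, 0, 0, 0, 0, 0.015], [0, 0, 0, 0, 0, 0, 0.015], [0, 0, 0, 0, 0, 0, 0.015], [0, 0, 0, 0, 0, 0, 0.015]])

```text
clock: 8.17
tcp_pos: [0.5898, 0.1649, 0.188]
tool_rot: [[-0.983, -0.186, 0.0], [-0.186, 0.983, 0.0], [-0.0, -0.0, -1.0]]
force: [-0.3, 0.1, -2.9]
opening: 0.0219
grip_force: 35.0
```

Run:
```python
from h import *
s=env.sense();print(s['tcp_pos'],s['force'])
a=env.get_image('scene');u,v=map(int,proj(a,[.5885,.166,.08]));b=env.get_image('top');x,y=map(int,proj(b,[.5885,.166,.08]));print(u,v,x,y)
save('c2',np.hstack([cv2.resize(i[q-50:q+50,p-50:p+50],(400,400),interpolation=2) for i,p,q in((a['img'],u,v),(b['img'],x,y))]))
```

```text
[0.58976919 0.16493791 0.18803424] [-0.29763208  0.12534124 -2.94129755]
357 225 337 207
```

View pics/c2.png

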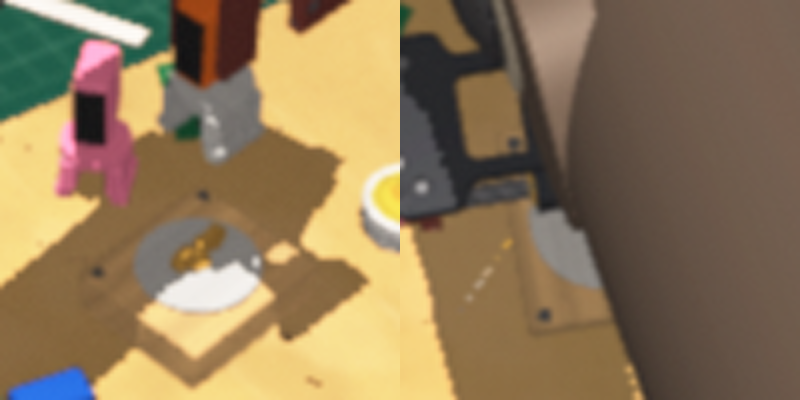

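The scene crop shows the driver hanging upright over the wings, with its slot along the blade. I'll descend.

Request:
move_arm(moves=[[0, 0.001, 0.01, 0, 0, 0, 0.015], [0, 0, 0.01, 0, 0, 0, 0.015], [0, 0, 0.01, 0, 0, 0, 0.015], [0, 0, 0.01, 0, 0, 0, 0.015], [0, 0, 0.01, 0, 0, 0, 0.015], [0, 0, 0.01, 0, 0, 0, 0.015], [0, 0, 0.006, 0, 0, 0, 0.015], [0, 0, 0.006, 0, 0, 0, 0.015], [0, 0, 0.006, 0, 0, 0, 0.015], [0, 0, 0.006, 0, 0, 0, 0.015], [0, 0, 0.006, 0, 0, 0, 0.015], [0, 0, 0.004, 0, 0, 0, 0.015], [0, 0, 0.002, 0, 0, 0, 0.015], [0, 0, 0, 0, 0, 0, 0.015], [0, 0, 0, 0, 0, 0, 0.015]])

```text
clock: 9.52
tcp_pos: [0.5893, 0.1659, 0.0923]
tool_rot: [[-0.983, -0.186, 0.0], [-0.186, 0.983, 0.0], [-0.0, 0.0, -1.0]]
force: [0.2, -0.3, -2.1]
opening: 0.0218
grip_force: 35.0
```

Request:
move_arm(moves=[[0, 0, 0.002, 0, 0, 0, 0.015], [0, 0, 0.002, 0, 0, 0, 0.015], [0, 0, 0.001, 0, 0, 0, 0.015], [0, 0, 0.001, 0, 0, 0, 0.015], [0, 0, 0.0005, 0, 0, 0, 0.015], [0, 0, 0, 0, 0, 0, 0.015], [0, 0, 0, 0, 0, 0, 0.015], [0, 0, 0, 0, 0, 0, 0.015], [0, 0, 0, 0, 0, 0, 0.015]])

```text
clock: 10.27
tcp_pos: [0.5892, 0.1659, 0.0861]
tool_rot: [[-0.983, -0.186, 0.0], [-0.186, 0.983, 0.0], [-0.0, 0.0, -1.0]]
force: [-2.9, -0.9, 5.2]
opening: 0.0217
grip_force: 35.0
```

Seated at 0.0861 m with light contact. Now I'll turn clockwise.

Request:
move_arm(moves=[[0, 0, 0, 0, 0, 3, 0.015], [0, 0, 0, 0, 0, 3, 0.015], [0, 0, 0, 0, 0, 3, 0.015], [0, 0, 0, 0, 0, 3, 0.015], [0, 0, 0, 0, 0, 3, 0.015], [0, 0, 0, 0, 0, 3, 0.015], [0, 0, 0, 0, 0, 3, 0.015], [0, 0, 0, 0, 0, 3, 0.015], [0, 0, 0, 0, 0, 3, 0.015], [0, 0, 0, 0, 0, 3, 0.015], [0, 0, 0, 0, 0, 3, 0.015], [0, 0, 0, 0, 0, 3, 0.015], [0, 0, 0, 0, 0, 3, 0.015], [0, 0, 0, 0, 0, 3, 0.015], [0, 0, 0, 0, 0, 3, 0.015]])

```text
clock: 11.52
tcp_pos: [0.5902, 0.1668, 0.0861]
tool_rot: [[-0.825, 0.565, 0.002], [0.565, 0.825, 0.001], [-0.001, 0.002, -1.0]]
force: [1.0, 1.3, 1.4]
opening: 0.0219
grip_force: 35.0
```

Request:
move_arm(moves=[[0, 0, 0, 0, 0, 3, 0.015], [0, 0, 0, 0, 0, 3, 0.015], [0, 0, 0, 0, 0, 3, 0.015], [0, 0, 0, 0, 0, 3, 0.015], [0, 0, 0, 0, 0, 3, 0.015], [0, 0, 0, 0, 0, 3, 0.015], [0, 0, 0, 0, 0, 3, 0.015], [0, 0, 0, 0, 0, 0, 0.015], [0, 0, 0, 0, 0, 0, 0.015], [0, 0, 0, 0, 0, 0, 0.015], [0, 0, 0, 0, 0, 0, 0.015]])

```text
clock: 12.43
tcp_pos: [0.5901, 0.1664, 0.0861]
tool_rot: [[-0.571, 0.821, 0.002], [0.821, 0.571, 0.001], [-0.0, 0.002, -1.0]]
force: [3.0, 1.4, 2.7]
opening: 0.0216
grip_force: 35.0
```

Run:
```python
from h import *
s=env.sense();print(s['tcp_pos'],s['force'],s['moment'],s['joint_pos'])
a=env.get_image('scene');u,v=map(int,proj(a,[.5885,.166,.08]))
save('c3',cv2.resize(a['img'][v-60:v+60,u-60:u+60],(600,600),interpolation=2))
```

```text
[0.59014083 0.16637731 0.08609994] [2.95115817 1.35515631 2.74342987] [ 0.41116585 -0.75512     0.0388243 ] [-34.80009956  31.53672039  20.19590623 101.91653434 -13.89238933
  48.85416084  26.63111814]
```

View pics/c3.png

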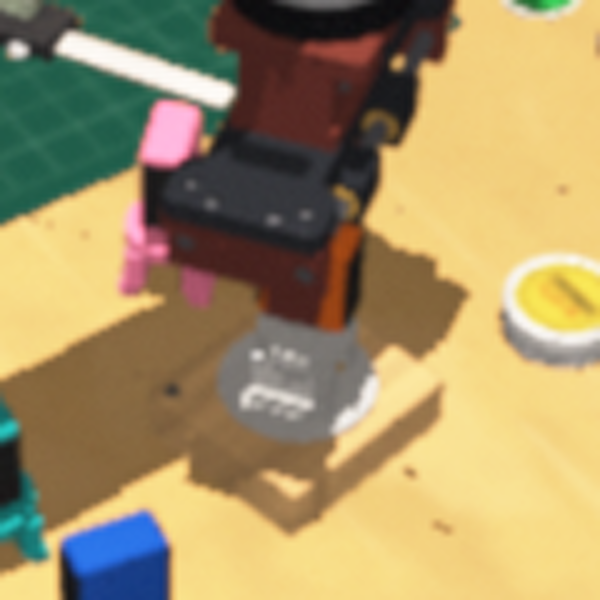

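The driver is seated on the plate, upright, and turned 66°. I'll release and retreat straight up.

Request:
move_arm(moves=[[0, 0, 0, 0, 0, 0, 0.03], [0, 0, 0, 0, 0, 0, 0.045], [0, 0, 0, 0, 0, 0, 0.055], [0, 0, 0, 0, 0, 0, 0.055], [0, 0, 0, 0, 0, 0, 0.055], [0, 0, 0, 0, 0, 0, 0.055], [0, 0, 0, 0, 0, 0, 0.055], [0, 0, 0, 0, 0, 0, 0.055]])

```text
clock: 13.15
tcp_pos: [0.5891, 0.1658, 0.0856]
tool_rot: [[-0.57, 0.822, -0.0], [0.822, 0.57, -0.0], [0.0, -0.0, -1.0]]
force: [-0.3, 0.3, 0.0]
opening: 0.055
grip_force: 0.0
```

Request:
move_arm(moves=[[0, 0, -0.004, 0, 0, 0, 0.055], [0, 0, -0.008, 0, 0, 0, 0.055], [0, 0, -0.012, 0, 0, 0, 0.055], [0, 0, -0.015, 0, 0, 0, 0.055], [0, 0, -0.015, 0, 0, 0, 0.055], [0, 0, -0.015, 0, 0, 0, 0.055], [0, 0, -0.015, 0, 0, 0, 0.055], [0, 0, -0.015, 0, 0, 0, 0.055], [0, 0, -0.015, 0, 0, 0, 0.055], [0, 0, -0.015, 0, 0, 0, 0.055], [0, 0, -0.01, 0, 0, 0, 0.055], [0, 0, 0, 0, 0, 0, 0.055], [0, 0, 0, 0, 0, 0, 0.055]])

```text
clock: 14.23
tcp_pos: [0.5894, 0.1659, 0.2254]
tool_rot: [[-0.57, 0.822, 0.001], [0.822, 0.57, 0.001], [-0.0, 0.002, -1.0]]
force: [0.0, -0.7, -0.9]
opening: 0.0553
grip_force: 0.0
```

Run:
```python
from h import *
s=env.sense();print(s['tcp_pos'],s['opening'],s['force'])
a=env.get_image('scene');u,v=map(int,proj(a,[.5885,.166,.08]))
b=env.get_image('wrist')
save('c4',np.hstack([cv2.resize(a['img'][v-60:v+60,u-60:u+60],(400,400),interpolation=2),cv2.resize(b['img'][:,80:560],(400,400))]))
```

```text
[0.58937495 0.16591947 0.22543372] 0.055250379611494135 [ 0.01762257 -0.74096263 -0.91143869]
```

View pics/c4.png

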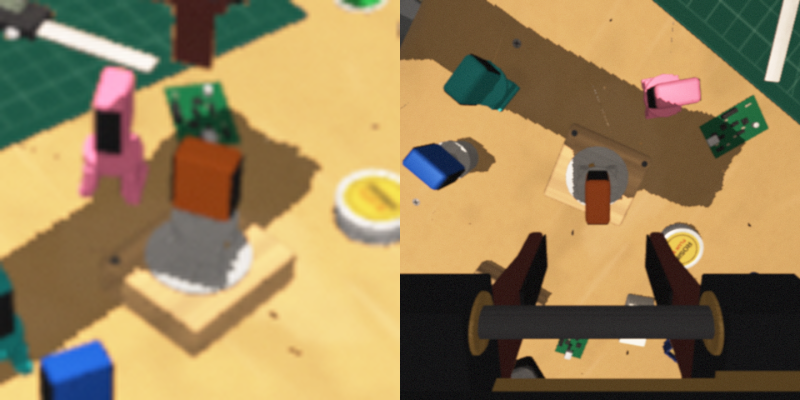

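The driver stands upright on the plate, released, and the blue driver is where it was. Handing in.

```bash
python3 -c "
from bench import env
print(env.hand_in())"
```

```text
the job is handed in; nothing more can be done
None
```

I handed the job in at about 14 s on the clock: the forked driver stands upright on the washer plate and is let go, and the blue driver was not touched. I turned the driver 66° clockwise, so the screw should have turned about 46°; I worked this out from the 20° of free play because the driver hides the wings, and the hand-in gave no verdict.

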